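# Gauge a spacer sleeve and index the carrier

## Task

One of the two aluminium spacer sleeves fits the gauge pin on the slide carrier and the other has too small a bore: with the carrier still where it stands, put the one that fits fully down over the pin, and put the misfit in the open tray. Once the good sleeve is on its pin, push the carrier along its rail until it clicks into the first station (the first pair of dowels), with the sleeve still home on the pin, and do not overrun that station. Leave the screwdriver, battery pack, bottle and roll of tape where they are.

Things in the scene. Friction and masses are not known exactly. Their poses are not given: they have to be found in the camera images.
- rail: Slide rail fixed to the bench: aluminium base plate 96 x 320 x 10 mm, 24 mm wide steel guide bar on it (top 20 mm above the bench), low end stops (top 22 mm). Origin: on the bench under the guide bar's middle. y axis: along the rail, the push direction. x axis: to the side with the station dowels, away from the robot. Stations at y = +20 mm (first) and +80 mm (second, not wanted).
- carrier (a joint): Carrier's position, m, grows to rail +y, 0 to 0.180; starts at 0 to 0.05 and stays where left (1 N friction). Aluminium block 60 mm (rail x) by 110 mm (y), top 34 mm up, middle at rail y = value - 90 mm. A sprung roller on its +x side clicks between the dowels at 0.110 (first station; 0.170 second). Passing a dowel takes about 15 N, felt from 13 mm short; by 3 mm short it drops in: push it home.
- handle (a point): Middle of the top face of the carrier's handle, 72 mm above the bench: upright dark steel block 12 mm thick along the rail, 34 mm wide, standing 38 mm above the carrier's top at its trailing (-y) end, back flush with the carrier's end. Push its back towards rail +y, or pinch its 12 mm thickness from above. Axes as the rail's.
- pin_seat (a point): Foot of the gauge pin, on the thin black plate on the carrier's top, 37 mm above the bench: the fitting sleeve's underside rests here when fully down. The steel pin stands up from here, 12 mm in diameter, 34 mm tall, top 5 mm tapered. It is 71 mm from the handle's middle, towards rail +y. Axes as the rail's.
- station (a point): First station: the midpoint between two upright 8 mm steel dowels, 13 mm apart along the rail, at the level of their tops, 30 mm above the bench; 45 mm to the +x side of the guide bar's middle line. The second station, an identical pair, is 60 mm farther along rail +y. Axes as the rail's.
- sleeve_wide: Aluminium spacer sleeve, upright tube: outside diameter 30 mm, bore 15 mm, height 30 mm, 43 g. It fits the gauge pin. Origin: centre of its underside; z along its bore. Starts standing on the bench; which of the two starting places it has varies.
- sleeve_narrow: Aluminium spacer sleeve of the same outside size (30 mm diameter, 30 mm tall) but with a 9 mm bore, which does not go over the gauge pin; about 52 g. Origin: centre of its underside; z along its bore.
- tray: Open-topped plastic tray fixed to the bench, outside 85 mm (its x) x 130 mm (its y) x 25 mm tall, walls and floor 4 mm thick. Origin: centre of its underside, on the bench.
- screwdriver: Loose screwdriver lying on the bench; leave alone. Origin: middle of its underside.
- battery: Loose battery pack, 35 x 75 x 30 mm, about 190 g; leave alone. Origin: centre of its underside.
- bottle: Loose small bottle, 36 mm diameter, 85 mm tall; leave alone. Origin: centre of its underside.
- tape: Loose roll of tape lying flat, 68 mm outside diameter, 52 mm hole, 19 mm tall; leave alone. Origin: centre of its underside.
There are look-alikes about, which are no part of the job. There is more than one size of the tray; the one meant has the size given above.

How it is judged:
By the outcome, as a careful person would: the job done as asked, in the order asked, and still so for the second after the job is handed in, with the robot touching nothing.
It also fails if it takes over 72 s, if anything falls off the work surface, if the arm or the gripper's body presses on something with over 40 N, if the wrist force passes 120 N, or if a joint passes its speed limit or range.

## Robot

A 6-joint arm with a two-finger parallel gripper is mounted at the origin on the work surface. World frame = base frame: x ahead of the robot, y to its left, z up, the work surface at z = 0. Lengths are in m, angles in rad, forces in N, time in s.
With the tool pointing down it reaches from about 0.3 to 0.85 m from the base axis. Payload 4.2 kg.
Tool frame: the origin (TCP) lies at the centre of the arm's flange, where the gripper is bolted on; the fingertips stand 191 mm ahead of it and the grasp point (between the pads) lies 172 mm ahead of it (ctrl.finger_overhang is the distance from the TCP to the fingertips, in m); z points along the fingers, y is the line along which they close (so a half turn about z gives the same grasp; the last joint's range is limited). The gripper opens to 91 mm and grips with 3 to 60 N. Pads are 32 mm wide; open, the fingers measure 118 mm over their backs; the gripper's body (76 mm by 178 mm) begins 60 mm behind the grasp point.
Start: joints at [-1.315, 0.32, 1.565, -0, 1.257, -0.02], TCP at [0.157, -0.553, 0.405] pointing down, gripper open.
Joint ranges: [-3.11, 3.11], [-0.84, 2.01], [0.21, 2.61], [-1.34, 4.49], [0.05, 2.63], [-2.56, 2.56]. Speed limits (rad/s): [2.57, 2.57, 3.14, 3.14, 3.14, 3.14].

## Interface

Orientations are given as a unit quaternion [x, y, z, w].
In Python, from cell import status, vision, ticket, spotter, ctrl gives the robot as it stands.
- The arm moves only by the shell command python3 -m creep 'ROWS' [FORCE]. ROWS is a JSON object of lists of equal length, an entry for each row: "gripper": the finger opening in m, from 0 to 0.0912; "delta_pos": the shift along the tool's x, y, z in m, a list of three; "yaw": the turn about the tool's z in rad. A call has exactly 10 rows; each row shifts and turns the commanded pose from where the row before left it, along the tool's axes as they then stand; what a row does not reach is not made up. A row lasts 1/10 s, in which the tool goes at most 50 mm and 8.59 degrees, less where a joint would pass 70% of its speed; a pose out of reach is approached as far as the arm can. A call is refused whole if a number of a shift passes 0.05 or a number of a turn 0.15, either way. A call with a gripper value outside its range is refused whole. The fingers move at their own pace and stop on an object; FORCE is the grip in N (left out, the last holds). Time passes only in rows, so rows that do not move let the fingers close, or fill a call up. It gives the time, the measured TCP pose, the force, the opening and the grip force at its end, in the units of the state.
- status.read_state(): the state, without advancing time (a new reading comes with each control period).
- vision.camera(name): name is "side" or "top" or "wrist"; returns a dict with "img" (384x512x3 uint8, red, green, blue), "camera_matrix" (3x3 intrinsics, pixels), "extrinsics" (4x4, takes a point from world to camera coordinates). Camera axes: x right, y up, looking along -z (the intrinsics and any distortion apply to the point x, -y, -z); pixel columns grow to the right and rows downward; lengths in m; the calibration is good to about 2 mm. A picture is of the moment at which its call begins. There is no depth.
- ticket.close_job(): hands the job in; it is judged then, once.
Trained networks look in a picture, given as the dict that the camera call returned (one of the last four; its "shot" number tells which), for a name from the list of things; names that differ only in an ending like _2 or _b are one class to them, and where a whole thing is asked for, a point or a joint stands for the part that bears it (a point fixed in the world has none). Each returns a list of dicts, best first, with "p" (0 to 1); they miss things now and then, are a little off and sometimes report something else, mostly with a low value. They report only what shows in the picture. A call takes as long as a camera call. They do not tell look-alikes from the thing itself.
- spotter.find_in(picture, target): "box" ([centre column, centre row, width, height] in pixels, round what is visible of it).
- spotter.spot_point(picture, target): "location" ([column, row] in pixels: a listed point, or the origin of a listed thing).
The state is a dict: "clock": time; "joint_pos": joint angles; "qvel": joint speeds; "effort": joint torques, N m; "eef_pos": TCP position; "orientation": TCP orientation; "contact_force": force on the tool from outside, world axes, zero at the start; "ft_torque": the same for the moment, N m; "gripper_width": opening from 0.0 (shut) to 1.0 (fully open); "grasp_force": force on a finger pad.
Only numpy, scipy, OpenCV 4.12 (cv2) and the standard library are available. Lean on these libraries where they do the work, as an engineer would, in place of code of your own. Each camera call takes 0.05 s, during which the arm holds its last target. There are 200 camera calls.

## Working session

There is one attempt and no reset: what is moved stays moved. The work goes in short steps, Python scripts to look and compute and a shell command to move; the robot and the scene stay as the last step left them, time stands still between calls to the robot, and variables do not carry over. Pictures are saved under pics/ and viewed, at most 11 in all, crops included, and the job is handed in when it is done.

```bash
mkdir -p pics; ls
cat > h.py <<'E'
import numpy as np, cv2
from cell import status, vision, ticket, spotter, ctrl
def ray(p,uv):
    K=np.array(p["camera_matrix"]);E=np.array(p["extrinsics"])
    d=np.array([(uv[0]-K[0,2])/K[0,0],-(uv[1]-K[1,2])/K[1,1],-1.])
    R=E[:3,:3];return -R.T@E[:3,3],R.T@d
def at(p,uv,z):
    o,d=ray(p,uv);return o+d*(z-o[2])/d[2]
def px(p,X):
    K=np.array(p["camera_matrix"]);E=np.array(p["extrinsics"])
    c=E[:3,:3]@np.array(X)+E[:3,3];return np.array([K[0,0]*c[0]/-c[2]+K[0,2],K[1,1]*-c[1]/-c[2]+K[1,2]])
def save(p,n,s=1):cv2.imwrite("pics/"+n,cv2.resize(p["img"][:,:,::-1],None,fx=s,fy=s))
E
python3 - <<'E'
from h import *
Z={"handle":.072,"pin_seat":.037,"station":.03}
for cam in("top","side"):
    p=vision.camera(cam);save(p,cam+"1.png",1.56)
    print(cam,"cam at",np.round(ray(p,(0,0))[0],3),[k for k in p])
    for n in["rail","handle","pin_seat","station","sleeve_wide","sleeve_narrow","tray","battery","bottle","tape","screwdriver"]:
        for r in spotter.spot_point(p,n)[:4]:
            if r["p"]>.2:print(n,round(r["p"],2),np.round(r["location"]),np.round(at(p,r["location"],Z.get(n,0)),3))
s=status.read_state();print(s["clock"],s["eef_pos"],s["orientation"],ctrl.finger_overhang)
E
```

```text
pics
top cam at [0.352 0.055 1.172] ['img', 'camera_matrix', 'extrinsics', 'shot']
rail 0.89 [279. 156.] [ 0.623 -0.023  0.   ]
handle 0.6 [312. 154.] [ 0.613 -0.116  0.072]
pin_seat 0.97 [290. 155.] [ 0.618 -0.055  0.037]
pin_seat 0.6 [217. 216.] [0.428 0.171 0.037]
station 0.66 [276. 138.] [ 0.675 -0.013  0.03 ]
sleeve_wide 0.57 [343. 220.] [ 0.419 -0.222  0.   ]
sleeve_narrow 0.44 [284. 214.] [ 0.437 -0.037  0.   ]
sleeve_narrow 0.21 [276. 140.] [ 0.675 -0.014  0.   ]
tray 0.93 [169. 285.] [0.218 0.318 0.   ]
tray 0.87 [213. 216.] [0.43  0.186 0.   ]
tray 0.82 [104. 240.] [0.355 0.529 0.   ]
tray 0.48 [281. 158.] [ 0.617 -0.029  0.   ]
battery 0.88 [387. 164.] [ 0.597 -0.367  0.   ]
bottle 0.57 [156. 185.] [0.528 0.369 0.   ]
tape 0.63 [175. 136.] [0.69  0.314 0.   ]
screwdriver 0.67 [296. 106.] [ 0.789 -0.08   0.   ]
screwdriver 0.67 [175. 137.] [0.687 0.314 0.   ]
side cam at [-0.061  0.852  0.7  ] ['img', 'camera_matrix', 'extrinsics', 'shot']
rail 0.95 [237. 184.] [ 0.62  -0.018  0.   ]
rail 0.59 [293. 199.] [ 0.429 -0.042  0.   ]
handle 0.63 [261. 153.] [ 0.595 -0.121  0.072]
station 0.86 [224. 174.] [ 0.661 -0.006  0.03 ]
sleeve_wide 0.65 [320. 168.] [ 0.447 -0.253  0.   ]
sleeve_narrow 0.5 [295. 198.] [ 0.424 -0.049  0.   ]
sleeve_narrow 0.31 [259. 150.] [ 0.688 -0.246 -0.   ]
tray 0.91 [183. 349.] [0.349 0.526 0.   ]
tray 0.81 [296. 311.] [0.211 0.323 0.   ]
tray 0.64 [249. 240.] [0.43  0.188 0.   ]
battery 0.51 [296. 146.] [ 0.592 -0.345  0.   ]
battery 0.45 [177. 266.] [0.522 0.361 0.   ]
tape 0.89 [150. 232.] [0.673 0.306 0.   ]
tape 0.69 [294. 196.] [ 0.436 -0.058  0.   ]
tape 0.47 [206. 161.] [ 0.802 -0.081  0.   ]
screwdriver 0.78 [206. 165.] [ 0.784 -0.057  0.   ]
1.2 [ 0.15655569 -0.55328463  0.40478702] [9.90508622e-01 1.37450590e-01 7.49648957e-06 7.27692241e-05] 0.1908
```

View pics/top1.png

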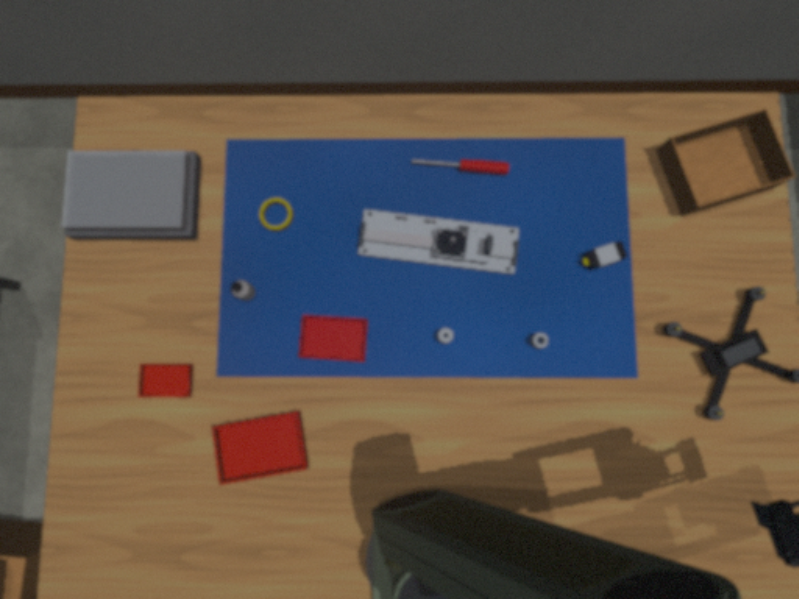

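View pics/side1.png

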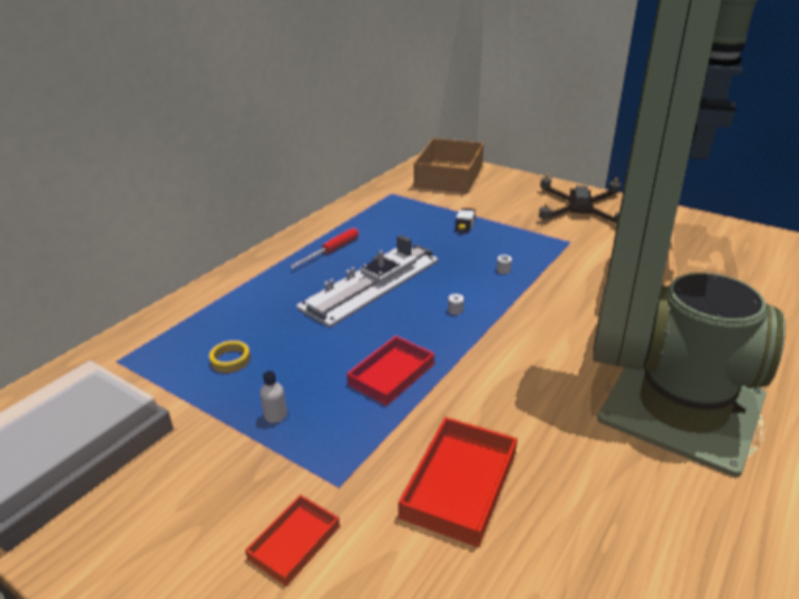

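The top view shows the rail at (440,240), handle at about (486,244) and pin on its black plate at (450,240). White sleeves stand at (445,335) and (540,340). The red trays are:
- **(333,338):** about 65 px × 43 px, so 129 × 85 mm. This is the one meant.
- **(166,380):** smaller.
- **(260,446):** larger.

The side view agrees. Next I'll bring the wrist camera over the area.

```bash
cat >> h.py <<'E'
def go(xyz,ang=None):
    "print shift in present tool axes and the yaw to reach TCP xyz, tool-x heading ang deg"
    from scipy.spatial.transform import Rotation as Ro
    s=status.read_state();R=Ro.from_quat(s["orientation"]).as_matrix()
    h=np.degrees(np.arctan2(R[1,0],R[0,0]))
    print("t",round(s["clock"],2),"tcp",np.round(s["eef_pos"],4),"head",round(h,2),"shift",np.round(R.T@(np.array(xyz)-s["eef_pos"]),4),"yaw",None if ang is None else round(np.radians(h-ang),4))
E
python3 -m creep '{"gripper":[0.09,0.09,0.09,0.09,0.09,0.09,0.09,0.09,0.09,0.09],"delta_pos":[[0.037,-0.031,0],[0.037,-0.031,0],[0.037,-0.031,0],[0.037,-0.031,0],[0.037,-0.031,0],[0.037,-0.031,0],[0.037,-0.031,0],[0.037,-0.031,0],[0.037,-0.031,0],[0.037,-0.031,0]],"yaw":[0,0,0,0,0,0,0.1,0.1,0.1,0.09]}'
python3 - <<'E'
from h import *
Z={"handle":.072,"pin_seat":.037,"station":.03}
p=vision.camera("wrist");save(p,"w1.png",1.56)
print(ray(p,(0,0))[0])
for n in["handle","pin_seat","station","sleeve_wide","sleeve_narrow","tray"]:
    for r in spotter.spot_point(p,n)[:3]:
        if r["p"]>.2:print(n,round(r["p"],2),np.round(r["location"]),np.round(at(p,r["location"],Z.get(n,0)),4))
go([.45,-.13,.3],-6.6)
E
```

```text
clock: 2.2
eef_pos: [0.4507, -0.1712, 0.4052]
orientation: [0.998, -0.059, 0.0, 0.0]
contact_force: [0.6, -1.6, 0.2]
gripper_width: 0.988
grasp_force: 0.0
[ 0.52961614 -0.17923596  0.38486748]
handle 0.7 [175.  17.] [ 0.6065 -0.1161  0.072 ]
pin_seat 0.92 [114.  24.] [ 0.6162 -0.0483  0.037 ]
sleeve_wide 0.95 [300. 184.] [ 0.4214 -0.2226  0.    ]
sleeve_narrow 0.84 [155. 191.] [ 0.4335 -0.0401  0.    ]
tray 0.69 [115.  23.] [ 0.6265 -0.036   0.    ]
t 2.55 tcp [ 0.4492 -0.1739  0.4047] head -6.61 shift [-0.0042 -0.0437  0.1047] yaw -0.0002
```

View pics/w1.png

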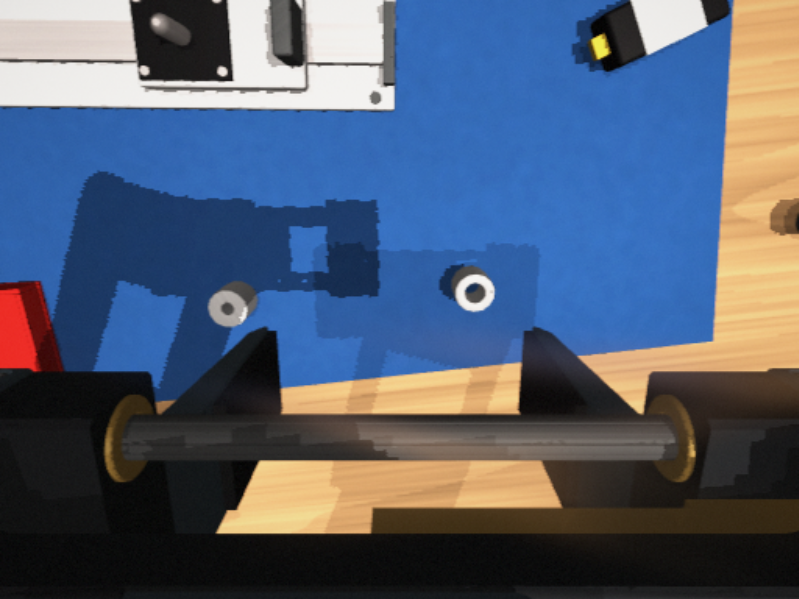

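Here the sleeve at (474,292) has a visibly larger bore than the one at (233,307). The candidates for the fitting sleeve are these two upright tubes. I'll check that in one close crop and measure the top faces.

```bash
cat >> h.py <<'E'
def hole(p,X,thr,r=14):
    "top-ring fit near the pixel of world X: bright blob hull -> centre and sizes"
    u,v=px(p,X).round().astype(int);g=cv2.cvtColor(p["img"],cv2.COLOR_RGB2GRAY)[v-r:v+r,u-r:u+r]
    m=(g>thr).astype(np.uint8);n,l,st,c=cv2.connectedComponentsWithStats(m)
    k=1+st[1:,4].argmax();h=cv2.convexHull(np.argwhere(l==k)[:,::-1].astype(np.float32))
    e=cv2.fitEllipse(h);return (e[0][0]+u-r,e[0][1]+v-r),e[1],st[k,4]
E
python3 - <<'E'
from h import *
p=vision.camera("wrist");I=p["img"][:,:,::-1]
a=I[165:215,125:175];b=I[160:210,275:325]
cv2.imwrite("pics/c1.png",cv2.resize(np.hstack([a,b]),None,fx=6,fy=6,interpolation=cv2.INTER_CUBIC))
for X in([.433,-.04,.03],[.421,-.222,.03]):
    print(px(p,X))
    for t in(140,170,200,220):
        c,s,n=hole(p,X,t);print(t,np.round(c,1),np.round(s,1),n,np.round(at(p,c,.03),4))
g=cv2.cvtColor(p["img"],cv2.COLOR_RGB2GRAY);print(g[186,294:316],g[196,138:162])
E
```

```text
[144.08941352 196.77792868]
140 [142.9 196. ] [21.7 24.8] 371 [ 0.4341 -0.0388  0.03  ]
170 [146.4 192.7] [10.4 18.6] 95 [ 0.4376 -0.0437  0.03  ]Traceback (most recent call last):
  File "<stdin>", line 8, in <module>
  File "h.py", line 23, in hole
    k=1+st[1:,4].argmax();h=cv2.convexHull(np.argwhere(l==k)[:,::-1].astype(np.float32))
        ~~~~~~~~~~~~~~~^^
ValueError: attempt to get argmax of an empty sequence
```

View pics/c1.png

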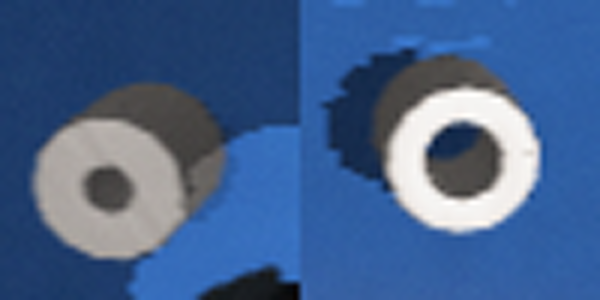

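The crop settles it: the right sleeve at (302,187) in the raw image has the wide bore, and the left one at (143,196) is the narrow misfit. I'll work out the reach to the wide one.

Run:
```python
from h import *
p=vision.camera("wrist")
c=(302.2,186.7);X=at(p,c,.03);print(X,at(p,(143.3,196.3),.03))
for t in(170,200):
    c,s,n=hole(p,X,t);print(np.round(c,1),np.round(s,1),n,np.round(at(p,c,.03),4))
X=at(p,c,.03);go([X[0],X[1],.172+.018])
```

```text
[ 0.42411921 -0.22402629  0.03      ] [ 0.43377447 -0.03931144  0.03      ]
[301.6 186.2] [23.4 25. ] 332 [ 0.4248 -0.2234  0.03  ]
[301.8 186.2] [23.  24.3] 302 [ 0.4248 -0.2236  0.03  ]
t 2.65 tcp [ 0.4491 -0.1741  0.4048] head -6.65 shift [-0.0184  0.052   0.2149] yaw None
```

```bash
python3 -m creep '{"gripper":[0.07,0.07,0.07,0.07,0.07,0.07,0.07,0.07,0.07,0.07],"delta_pos":[[-0.009,0.026,0.02],[-0.009,0.026,0.02],[0,0,0.03],[0,0,0.03],[0,0,0.03],[0,0,0.03],[0,0,0.02],[0,0,0.02],[0,0,0.009],[0,0,0]],"yaw":[0,0,0,0,0,0,0,0,0,0]}' 20
python3 - <<'E'
from h import *
go([.4248,-.2235,.196],-6.6)
E
```

```text
clock: 3.65
eef_pos: [0.4255, -0.2232, 0.195]
orientation: [0.998, -0.058, -0.001, -0.0]
contact_force: [-0.6, 0.2, -0.2]
gripper_width: 0.768
grasp_force: 0.0
t 3.65 tcp [ 0.4255 -0.2232  0.195 ] head -6.61 shift [-0.0007  0.0004 -0.001 ] yaw -0.0002
```

```bash
python3 -m creep '{"gripper":[0.02,0.02,0.02,0.02,0.02,0.02,0.02,0.02,0.02,0.02],"delta_pos":[[0,0,0],[0,0,0],[0,0,0],[0,0,0],[0,0,0],[0,0,0],[0,0,0],[0,0,-0.01],[0,0,-0.03],[0,0,-0.04]],"yaw":[0,0,0,0,0,0,0,0,0,0]}' 20
python3 -m creep '{"gripper":[0.02,0.02,0.02,0.02,0.02,0.02,0.02,0.02,0.02,0.02],"delta_pos":[[0,0,-0.04],[0.01,-0.02,-0.03],[0.015,-0.04,0],[0.015,-0.04,0],[0.015,-0.03,0],[0,0,0],[0,0,0],[0,0,0],[0,0,0],[0,0,0]],"yaw":[0,0,0,0,0,0,0,0,0,0]}'
python3 - <<'E'
from h import *
p=vision.camera("wrist");save(p,"w2.png",1.56)
q=vision.camera("top");s2=vision.camera("side")
for nm,pp in(("w",p),("t",q),("s",s2)):
  for n,z in(("handle",.072),("pin_seat",.037),("station",.03)):
    for r in spotter.spot_point(pp,n)[:2]:
        if r["p"]>.3:print(nm,n,round(r["p"],2),np.round(r["location"],1),np.round(at(pp,r["location"],z),4))
go([.6162,-.0483,.3],-6.6)
E
```

```text
clock: 4.65
eef_pos: [0.4256, -0.2224, 0.2756]
orientation: [0.998, -0.057, -0.002, -0.001]
contact_force: [0.8, -0.8, -0.2]
gripper_width: 0.314
grasp_force: 20.0
clock: 5.65
eef_pos: [0.4952, -0.1007, 0.3458]
orientation: [0.998, -0.058, -0.0, 0.0]
contact_force: [-0.4, 0.0, 0.5]
gripper_width: 0.315
grasp_force: 20.0
w handle 0.91 [263.1  49.1] [ 0.6079 -0.118   0.072 ]
w pin_seat 0.95 [180.   52.4] [ 0.618  -0.0498  0.037 ]
t handle 0.91 [310.4 154.6] [ 0.6102 -0.1125  0.072 ]
t pin_seat 0.72 [288.8 151.3] [ 0.6289 -0.051   0.037 ]
t station 0.71 [275.9 137.3] [ 0.6758 -0.0116  0.03  ]
s handle 0.73 [259.5 152.1] [ 0.6037 -0.1231  0.072 ]
s pin_seat 0.56 [242.7 170.6] [ 0.6161 -0.0451  0.037 ]
s station 0.83 [225.6 175.4] [ 0.6511 -0.0012  0.03  ]
t 6.25 tcp [ 0.4957 -0.0998  0.3457] head -6.54 shift [ 0.1139 -0.0649  0.0457] yaw 0.0011
```

View pics/w2.png

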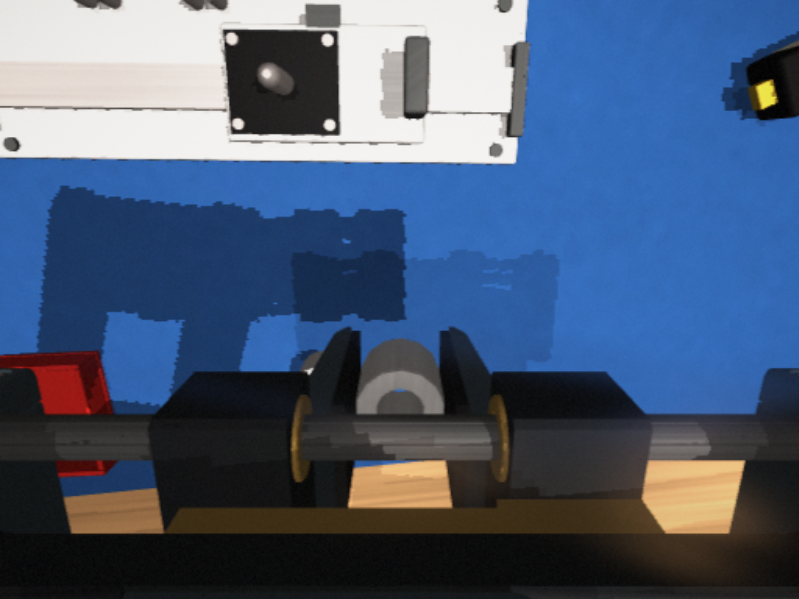

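The wrist view shows the sleeve held at (400,385). The black plate spans (228..340, 28..135), the pin tip is at about (266,72), the handle top at about (416,78), and the misfit sleeve is behind the left finger. I'll refine the pin from the plate, its tip and its screws, and check the camera bias on the held sleeve.

```bash
cat >> h.py <<'E'
def plate(p,X):
    "dark square plate near X: corner-based centre"
    u,v=px(p,X).round().astype(int);g=cv2.cvtColor(p["img"],cv2.COLOR_RGB2GRAY);y0=max(v-55,0);x0=max(u-55,0)
    m=(g[y0:v+55,x0:u+55]<50).astype(np.uint8);n,l,st,c=cv2.connectedComponentsWithStats(m)
    k=1+st[1:,4].argmax();h=cv2.convexHull(np.argwhere(l==k)[:,::-1].astype(np.float32)).reshape(-1,2)
    (cx,cy),s,a=cv2.minAreaRect(h);B=cv2.boxPoints(((cx,cy),s,a))+[x0,y0]
    W=np.array([at(p,b,.037) for b in B]);return W.mean(0),W,B
E
python3 - <<'E'
from h import *
p=vision.camera("wrist")
c,W,B=plate(p,[.618,-.05,.037]);print("plate",c.round(4),"\n",W.round(4),B.round(1),[np.linalg.norm(W[i]-W[i-1]).round(4) for i in range(4)])
sc=np.array([(232,39),(327,40),(329,125),(237,124)])/1.5625
print("screws",np.mean([at(p,b,.037) for b in sc],0).round(4))
print("tip",at(p,np.array((265,71))/1.5625,.070).round(4))
from scipy.spatial.transform import Rotation as Ro
s=status.read_state();R=Ro.from_quat(s["orientation"]).as_matrix();T=np.array(s["eef_pos"])
for x in(-.002,0,.002):
    for d in(.165,.195):print(x,d,(px(p,T+R@[x,0,d])*1.5625).round(1))
cv2.imwrite("pics/c2.png",cv2.resize(p["img"][200:285,195:315,::-1],None,fx=6,fy=6,interpolation=cv2.INTER_CUBIC))
E
```

```text
plate [ 0.6172 -0.0493  0.037 ] 
 [[ 0.6458 -0.0247  0.037 ]
 [ 0.6392 -0.0831  0.037 ]
 [ 0.5884 -0.0756  0.037 ]
 [ 0.5954 -0.014   0.037 ]] [[145.  20.]
 [217.  20.]
 [217.  86.]
 [145.  86.]] [np.float64(0.0515), np.float64(0.0588), np.float64(0.0513), np.float64(0.062)]
screws [ 0.6179 -0.0486  0.037 ]
tip [ 0.6189 -0.0487  0.07  ]
-0.002 0.165 [403.2 414.3]
-0.002 0.195 [402.7 374.7]
0 0.165 [403.2 408.7]
0 0.195 [402.7 369.9]
0.002 0.165 [403.2 403.1]
0.002 0.195 [402.7 365.1]
```

View pics/c2.png

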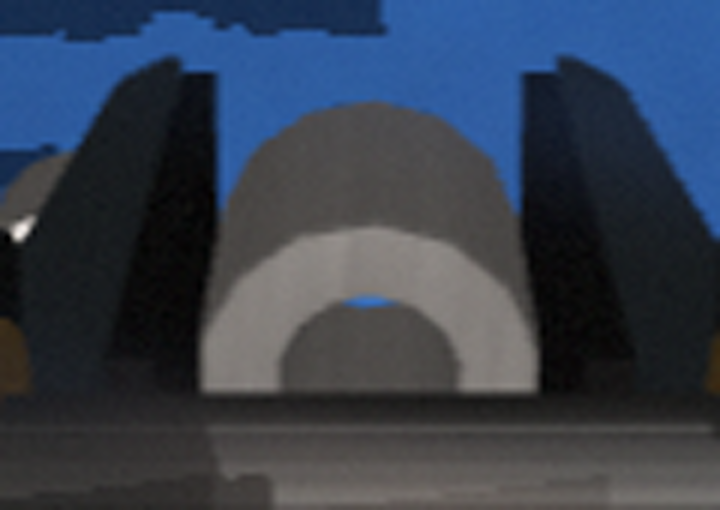

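The held sleeve appears about 0.8 mm left of nominal and 1.2 mm back. I'll use that as a relative correction, move above the pin and look again from close up.

```bash
python3 -m creep '{"gripper":[0.02,0.02,0.02,0.02,0.02,0.02,0.02,0.02,0.02,0.02],"delta_pos":[[0.03,-0.016,0],[0.03,-0.016,0],[0.03,-0.016,0],[0.027,-0.016,0],[0,0,0.03],[0,0,0.02],[0,0,0.016],[0,0,0],[0,0,0],[0,0,0]],"yaw":[0,0,0,0,0,0,0,0,0,0]}'
python3 - <<'E'
from h import *
p=vision.camera("wrist");cv2.imwrite("pics/w3.png",cv2.resize(p["img"][110:310,140:380,::-1],None,fx=3,fy=3,interpolation=cv2.INTER_CUBIC))
for n,z in(("handle",.072),("pin_seat",.037),("station",.03)):
    for r in spotter.spot_point(p,n)[:2]:
        if r["p"]>.3:print(n,round(r["p"],2),np.round(r["location"],1),np.round(at(p,r["location"],z),4))
print("pin foot/tip px",((px(p,[.618,-.0489,.037])-[140,110])*3).round(),((px(p,[.618,-.0489,.071])-[140,110])*3).round())
go([.6191,-.0498,.28],-6.6)
E
```

```text
clock: 7.3
eef_pos: [0.6196, -0.0497, 0.281]
orientation: [0.998, -0.057, 0.001, 0.0]
contact_force: [0.1, 0.1, 0.1]
gripper_width: 0.316
grasp_force: 20.0
handle 0.81 [364.  233.4] [ 0.6083 -0.1171  0.072 ]
handle 0.64 [229.2 197.3] [ 0.6421 -0.0345  0.072 ]
pin_seat 0.67 [257.9 210.9] [ 0.6187 -0.05    0.037 ]
pin foot/tip px [350. 306.] [350. 360.]
t 7.5 tcp [ 0.6193 -0.0497  0.2807] head -6.55 shift [-0.0002  0.0001  0.0007] yaw 0.0009
```

View pics/w3.png

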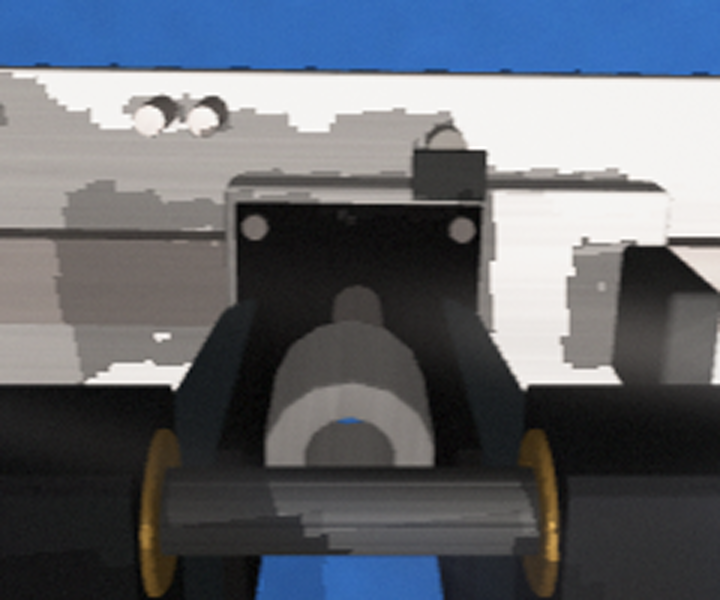

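The close view shows the pin foot's +x edge at (357,285) in the crop. The sleeve top is centred at about column 350 and the plate screws at about 358, so the sleeve sits slightly left. I'll put numbers on it.

Run:
```python
from h import *
from scipy.spatial.transform import Rotation as Ro
p=vision.camera("wrist");g=cv2.cvtColor(p["img"],cv2.COLOR_RGB2GRAY).astype(int)
s=status.read_state();R=Ro.from_quat(s["orientation"]).as_matrix();T=np.array(s["eef_pos"])
print(g[211,244:276]);print(g[214,244:276]);print("col259",g[200:250,259]);print(g[254,224:290])
f=lambda x,y,d:px(p,T+R@[x,y,d]).round(1)
b=T[2]-.037
print("sleeve top edge",f(.015,0,.165),"bore edge",f(.0075,0,.165),"bottom edge",f(.015,0,.195),"L/R",f(0,-.015,.165),f(0,.015,.165))
print("foot edge",f(.006,0,b),"centre",f(0,0,b),f(0,.001,b))
```

```text
[28 27 26 26 27 29 31 47 63 66 63 66 64 64 66 65 65 67 65 65 66 64 55 36
 30 31 33 33 32 34 32 35]
[29 27 27 23 26 29 37 56 64 66 65 66 63 63 64 63 61 66 66 65 65 64 58 44
 31 32 33 34 34 35 37 33]
col259 [ 24  24  21  25  30  61  63  63  63  59  64  65  65  63  63  63  64  80
  80  80  80  76  79  79  79  78  79  76  78  78  78  78  77  78  77  78
  82  88 130 137 136 135 135 133 132 131 129 130 128 119]
[ 10   9  13   6  46  84 111 128 128 128 127 128 131 128 128 128 128 128
 127 126 105  72  72  73  75  77  75  75  73  75  76  76  75  76  77  76
  76  76  74  76  73  73  74  79 108 129 126 128 130 130 130 131 128 126
 126 129 130 129 107  73  48   8   8   7  10  12]
sleeve top edge [258.2 234.2] bore edge [258.2 248.1] bottom edge [257.8 213.1] L/R [228.5 261.6] [287.8 261.6]
foot edge [257.4 201.8] centre [257.4 209.5] [258.7 209.5]
```

The pin foot is at column 258.8 and the sleeve axis projected to the foot is about 256, so the sleeve needs about 2 mm towards tool +y. Fore and aft agree. I'll shift, then lower just past the taper and check the force.

```bash
python3 -m creep '{"gripper":[0.02,0.02,0.02,0.02,0.02,0.02,0.02,0.02,0.02,0.02],"delta_pos":[[0,0.002,0],[0,0,0.005],[0,0,0.005],[0,0,0.003],[0,0,0.003],[0,0,0.002],[0,0,0.002],[0,0,0.002],[0,0,0],[0,0,0]],"yaw":[0,0,0,0,0,0,0,0,0,0]}'
python3 - <<'E'
from h import *
go([.6191,-.0517,.232],-6.6);s=status.read_state();print(s["contact_force"],s["ft_torque"])
E
```

```text
clock: 8.55
eef_pos: [0.619, -0.0516, 0.2578]
orientation: [0.998, -0.057, 0.0, 0.0]
contact_force: [0.0, -0.4, -0.6]
gripper_width: 0.316
grasp_force: 20.0
t 8.55 tcp [ 0.619  -0.0516  0.2578] head -6.54 shift [0.0001 0.0001 0.0258] yaw 0.001
[ 0.04057968 -0.37131552 -0.61681558] [ 0.04680069 -0.00037068 -0.00562955]
```

No contact force with the underside about 8 mm below the pin top, so it's on. I'll lower the rest.

```bash
python3 -m creep '{"gripper":[0.02,0.02,0.02,0.02,0.02,0.02,0.02,0.02,0.02,0.02],"delta_pos":[[0,0,0.004],[0,0,0.004],[0,0,0.004],[0,0,0.004],[0,0,0.004],[0,0,0.002],[0,0,0.002],[0,0,0.001],[0,0,0],[0,0,0]],"yaw":[0,0,0,0,0,0,0,0,0,0]}'
python3 - <<'E'
from h import *
go([.6191,-.0517,.232],-6.6);s=status.read_state();print(s["contact_force"],s["ft_torque"])
E
```

```text
clock: 9.55
eef_pos: [0.6189, -0.0516, 0.2331]
orientation: [0.998, -0.057, 0.0, 0.0]
contact_force: [-1.6, -0.3, 2.4]
gripper_width: 0.316
grasp_force: 20.0
t 9.55 tcp [ 0.6189 -0.0516  0.2331] head -6.54 shift [0.0002 0.0001 0.0011] yaw 0.001
[-1.5844605  -0.29061867  2.36319727] [ 0.02789548  0.240014   -0.03337267]
```

```bash
python3 -m creep '{"gripper":[0.055,0.055,0.055,0.055,0.055,0.055,0.055,0.055,0.055,0.055],"delta_pos":[[0,0,0],[0,0,0],[0,0,0],[0,0,-0.01],[0,0,-0.02],[0,0,-0.03],[0,0,-0.03],[-0.03,0,-0.02],[-0.04,0,0],[-0.04,0,0]],"yaw":[0,0,0,0,0,0,0,0,0,0]}'
python3 - <<'E'
from h import *
import time
p=vision.camera("wrist")
cv2.imwrite("pics/w4.png",cv2.resize(p["img"][0:260,60:400,::-1],None,fx=2.2,fy=2.2,interpolation=cv2.INTER_CUBIC))
for n,z in(("handle",.072),("pin_seat",.037),("station",.03),("sleeve_wide",.037),("sleeve_narrow",0)):
    for r in spotter.spot_point(p,n)[:2]:
        if r["p"]>.3:print(n,round(r["p"],2),np.round(r["location"],1),np.round(at(p,r["location"],z),4))
q=vision.camera("top")
for r in spotter.spot_point(q,"tray"):print("tray",at(q,r["location"],0).round(3))
go([.4340,-.0400,.30],-6.6)
E
```

```text
clock: 10.55
eef_pos: [0.5087, -0.039, 0.3441]
orientation: [0.998, -0.057, 0.001, 0.0]
contact_force: [0.0, -0.5, -0.6]
gripper_width: 0.601
grasp_force: 0.0
handle 0.82 [351.3  59.1] [ 0.6079 -0.1199  0.072 ]
pin_seat 0.88 [251.9  56.6] [ 0.6221 -0.0474  0.037 ]
station 0.77 [202.7   5.2] [ 0.6666 -0.0117  0.03  ]
sleeve_wide 0.82 [257.4  64.6] [ 0.6153 -0.0513  0.037 ]
sleeve_narrow 0.71 [265.6 245.1] [ 0.4312 -0.04    0.    ]
tray [0.215 0.308 0.   ]
tray [0.424 0.181 0.   ]
t 10.95 tcp [ 0.5109 -0.0392  0.3429] head -6.55 shift [-0.0763  0.0095  0.0428] yaw 0.0009
```

View pics/w4.png

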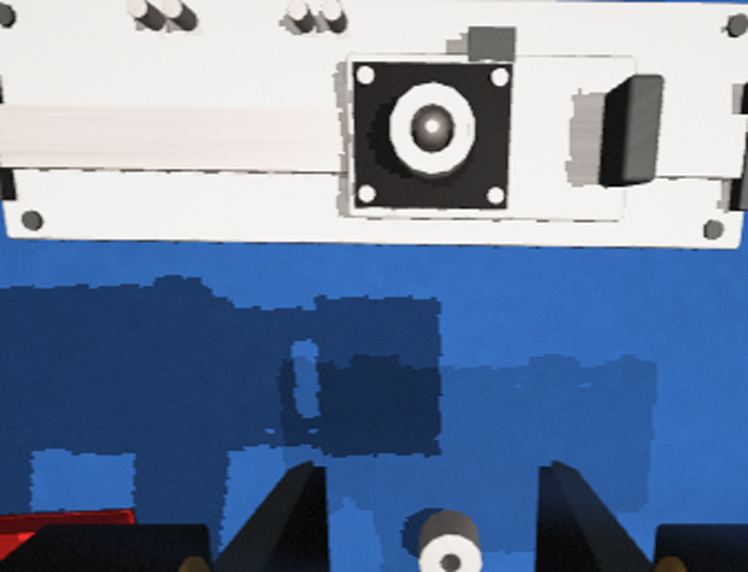

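The wide sleeve is down on its pin, with the pin showing in the bore at (432,128). The misfit is at (450,550). Next I'll fetch the misfit.

```bash
python3 -m creep '{"gripper":[0.07,0.07,0.07,0.07,0.07,0.07,0.07,0.07,0.07,0.07],"delta_pos":[[-0.038,0.0045,0],[-0.038,0.005,0.01],[0,0,0.03],[0,0,0.03],[0,0,0.03],[0,0,0.02],[0,0,0.02],[0,0,0.007],[0,0,0],[0,0,0]],"yaw":[0,0,0,0,0,0,0,0,0,0]}' 20
python3 -m creep '{"gripper":[0.02,0.02,0.02,0.02,0.02,0.02,0.02,0.02,0.02,0.02],"delta_pos":[[0,0,0],[0,0,0],[0,0,0],[0,0,0],[0,0,0],[0,0,0],[0,0,0],[0,0,-0.01],[0,0,-0.03],[0,0,-0.03]],"yaw":[0,0,0,0,0,0,0,0,0,0]}' 20
python3 - <<'E'
from h import *
p=vision.camera("wrist");q=vision.camera("top");s=vision.camera("side")
for nm,c in(("w",p),("t",q),("s",s)):
    for r in spotter.spot_point(c,"tray"):print(nm,"tray",round(r["p"],2),at(c,r["location"],0).round(3))
go([.43,.186,.266],-6.6)
E
```

```text
clock: 11.95
eef_pos: [0.4338, -0.04, 0.1962]
orientation: [0.998, -0.057, 0.001, 0.0]
contact_force: [0.1, 0.3, 0.4]
gripper_width: 0.766
grasp_force: 0.0
clock: 12.95
eef_pos: [0.4328, -0.0398, 0.2666]
orientation: [0.998, -0.057, -0.001, 0.0]
contact_force: [1.0, 0.0, -0.1]
gripper_width: 0.32
grasp_force: 20.0
t tray 0.92 [0.212 0.317 0.   ]
t tray 0.86 [0.431 0.177 0.   ]
t tray 0.74 [0.346 0.522 0.   ]
s tray 0.86 [0.341 0.516 0.   ]
s tray 0.73 [0.415 0.193 0.   ]
s tray 0.56 [0.209 0.324 0.   ]
t 13.25 tcp [ 0.4325 -0.0398  0.265 ] head -6.54 shift [-0.0282 -0.224  -0.0009] yaw 0.001
```

```bash
python3 -m creep '{"gripper":[0.02,0.02,0.02,0.02,0.02,0.02,0.02,0.02,0.02,0.02],"delta_pos":[[-0.005,-0.04,0],[-0.006,-0.045,0],[-0.006,-0.045,0],[-0.006,-0.045,0],[-0.005,-0.045,0],[0,0,0.02],[0,0,0.02],[0,0,0.015],[0,0,0.006],[0,0,0]],"yaw":[0,0,0,0,0,0,0,0,0,0]}'
python3 - <<'E'
from h import *
s=status.read_state();print(s["contact_force"])
go([.43,.184,.201],-6.6)
E
```

```text
clock: 14.25
eef_pos: [0.4299, 0.1817, 0.2033]
orientation: [0.998, -0.057, -0.002, 0.001]
contact_force: [0.3, -1.0, -0.2]
gripper_width: 0.312
grasp_force: 20.0
[ 0.29376295 -0.98755256 -0.21445838]
t 14.25 tcp [0.4299 0.1817 0.2033] head -6.55 shift [-0.0001 -0.0023  0.0023] yaw 0.001
```

```bash
python3 -m creep '{"gripper":[0.02,0.055,0.055,0.055,0.055,0.055,0.055,0.055,0.055,0.055],"delta_pos":[[0,0,0.002],[0,0,0],[0,0,0],[0,0,0],[0,0,0],[0,0,-0.02],[0,0,-0.04],[0,0,-0.04],[0,0.02,-0.03],[0.01,0.04,0]],"yaw":[0,0,0,0,0,0,0,0,0,0]}'
python3 -m creep '{"gripper":[0.055,0.055,0.055,0.055,0.055,0.055,0.055,0.055,0.055,0.055],"delta_pos":[[0.02,0.04,0],[0.02,0.04,0],[0.02,0.04,0],[0.02,0.04,0],[0.02,0.04,0],[0.01,0.01,0],[0,0,0],[0,0,0],[0,0,0],[0,0,0]],"yaw":[0,0,0,0,0,0,0,0,0,0]}'
python3 - <<'E'
from h import *
p=vision.camera("wrist");q=vision.camera("top");s=vision.camera("side")
w=p["img"][0:240,40:440,::-1];w=cv2.resize(w,(800,480),interpolation=cv2.INTER_CUBIC)
b=cv2.resize(q["img"][195:235,180:300,::-1],(360,120));c=cv2.resize(s["img"][210:250,190:310,::-1],(360,120))
z=np.zeros((120,80,3),np.uint8);cv2.imwrite("pics/w5.png",np.vstack([w,np.hstack([b,z,c])]))
for n,zz in(("handle",.072),("pin_seat",.037),("station",.03),("sleeve_wide",.037)):
    for r in spotter.spot_point(p,n)[:2]:
        if r["p"]>.3:print(n,round(r["p"],2),np.round(r["location"],1),np.round(at(p,r["location"],zz),4))
go([.608,-.119,.30],-6.6)
E
```

```text
clock: 15.25
eef_pos: [0.4343, 0.1222, 0.3371]
orientation: [0.998, -0.055, 0.005, -0.002]
contact_force: [1.2, -0.3, 0.5]
gripper_width: 0.606
grasp_force: 0.0
clock: 16.25
eef_pos: [0.5183, -0.0986, 0.3329]
orientation: [0.998, -0.056, -0.0, -0.0]
contact_force: [0.8, -0.0, -0.5]
gripper_width: 0.601
grasp_force: 0.0
handle 0.79 [269.1  80.3] [ 0.6083 -0.1171  0.072 ]
pin_seat 0.79 [185.3  78.9] [ 0.6186 -0.0506  0.037 ]
station 0.58 [127.1  21.4] [ 0.6673 -0.0104  0.03  ]
sleeve_wide 0.88 [185.8  83. ] [ 0.6154 -0.0505  0.037 ]
t 16.6 tcp [ 0.5187 -0.0998  0.3328] head -6.52 shift [0.0909 0.0089 0.0328] yaw 0.0014
```

View pics/w5.png

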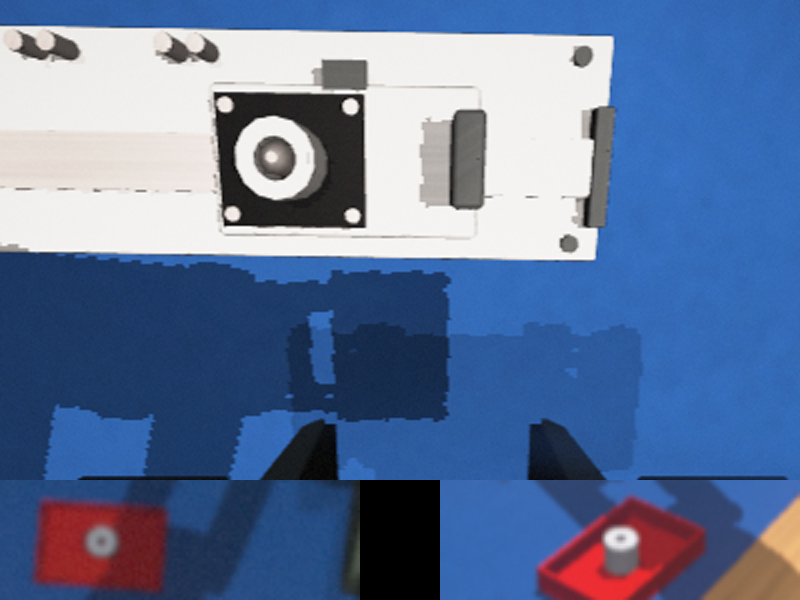

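The bottom insets show the misfit standing in the right tray, in the top view at (100,542) and the side view at (620,545). The wide sleeve is on the pin at (272,157), the handle top is at about (471,158), and the first-station dowels are at (165,42) and (196,44). Next I'll work out the rail direction, handle pose and travel.

Run:
```python
from h import *
p=vision.camera("wrist")
f=lambda c,r,z:at(p,(40+c/2,r/2),z)
for a,b in(((5,27),(610,37)),((5,250),(595,260))):
    d=f(*a,.01)-f(*b,.01);print("rail ang",np.degrees(np.arctan2(d[0],d[1])).round(2))
d=f(20,42,.03)-f(165,44,.03) # placeholders for dowel tops
st=(f(165,43,.03)+f(196,45,.03))/2;print("station",st.round(4),"st2",((f(15,40,.03)+f(46,42,.03))/2).round(4))
print("handle",f(471,110,.072).round(4),f(471,208,.072).round(4),"R/L edges",f(487,158,.072).round(4),f(460,158,.072).round(4))
print("pin tip",f(273,155,.071).round(4),"carrier trailing end",f(478,230,.034).round(4),f(479,88,.034).round(4))
for th in(6.6,7.5):
    t=np.radians(th);u=np.array([np.sin(t),np.cos(t)]);pin=np.array([.619,-.0516]);h=pin-.071*u
    print(th,"handle",h.round(4),"travel",((st[:2]-f(273,155,.071)[:2])@u+.022).round(4))
    go([h[0],h[1],.058+.172],-th)
```

```text
rail ang 7.3
rail ang 7.42
station [ 0.6673 -0.0142  0.03  ] st2 [0.6751 0.0451 0.03  ]
handle [ 0.625  -0.1246  0.072 ] [ 0.592  -0.1214  0.072 ] R/L edges [ 0.6086 -0.1287  0.072 ] [ 0.6096 -0.1192  0.072 ]
pin tip [ 0.6182 -0.0528  0.071 ] carrier trailing end [ 0.5818 -0.1257  0.034 ] [ 0.6372 -0.1313  0.034 ]
6.6 handle [ 0.6108 -0.1221] travel 0.0659
t 16.65 tcp [ 0.5187 -0.0999  0.3328] head -6.53 shift [0.094  0.0116 0.1028] yaw 0.0012
7.5 handle [ 0.6097 -0.122 ] travel 0.0666
t 16.65 tcp [ 0.5187 -0.0999  0.3328] head -6.53 shift [0.0929 0.0116 0.1028] yaw 0.0169
```

```bash
python3 -m creep '{"gripper":[0.045,0.045,0.045,0.045,0.045,0.045,0.045,0.045,0.045,0.045],"delta_pos":[[0.03,0.004,0],[0.035,0.004,0],[0.028,0.0036,0],[0,0,0],[0,0,0.02],[0,0,0.03],[0,0,0.03],[0,0,0.02],[0,0,0],[0,0,0]],"yaw":[0.0155,0,0,0,0,0,0,0,0,0]}' 40
python3 - <<'E'
from h import *
s=status.read_state();print(s["contact_force"])
go([.6098,-.122,.232],-7.4)
E
```

```text
clock: 17.65
eef_pos: [0.6094, -0.1231, 0.2331]
orientation: [0.998, -0.065, -0.0, 0.0]
contact_force: [0.6, 0.3, -0.2]
gripper_width: 0.493
grasp_force: 0.0
[ 0.64313366  0.26508731 -0.21710115]
t 17.65 tcp [ 0.6094 -0.1231  0.2331] head -7.44 shift [ 0.0002 -0.0011  0.0011] yaw -0.0006
```

```bash
python3 -m creep '{"gripper":[0.0,0.0,0.0,0.0,0.0,0.0,0.0,0.0,0.0,0.0],"delta_pos":[[0,-0.001,0],[0,0,0],[0,0,0],[0,0,0],[0,0,0],[0,0,0],[0,0,0],[0,0,0],[0,0,0],[0,0,0]],"yaw":[0,0,0,0,0,0,0,0,0,0]}' 45
python3 -m creep '{"gripper":[0.0,0.0,0.0,0.0,0.0,0.0,0.0,0.0,0.0,0.0],"delta_pos":[[0,-0.002,0],[0,-0.004,0],[0,-0.006,0],[0,-0.008,0],[0,-0.008,0],[0,-0.008,0],[0,-0.007,0],[0,-0.005,0],[0,-0.002,0],[0,0,0]],"yaw":[0,0,0,0,0,0,0,0,0,0]}'
python3 - <<'E'
from h import *
s=status.read_state();print(s["contact_force"]);go([.6098,-.122,.232])
E
```

```text
clock: 18.65
eef_pos: [0.6098, -0.1221, 0.2332]
orientation: [0.998, -0.065, 0.0, 0.0]
contact_force: [-0.9, 0.5, 4.9]
gripper_width: 0.129
grasp_force: 45.0
clock: 19.65
eef_pos: [0.6163, -0.0722, 0.2332]
orientation: [0.998, -0.065, 0.0, 0.0]
contact_force: [-1.6, 0.5, 5.3]
gripper_width: 0.127
grasp_force: 45.0
[-1.55521597  0.52338111  5.285666  ]
t 19.65 tcp [ 0.6163 -0.0722  0.2332] head -7.41 shift [0.     0.0502 0.0012] yaw None
```

```bash
python3 -m creep '{"gripper":[0.0,0.0,0.0,0.0,0.0,0.0,0.0,0.0,0.0,0.0],"delta_pos":[[0,-0.001,0],[0,-0.001,0],[0,-0.001,0],[0,-0.001,0],[0,-0.001,0],[0,-0.001,0],[0,-0.001,0],[0,0,0],[0,0,0],[0,0,0]],"yaw":[0,0,0,0,0,0,0,0,0,0]}'
python3 -m creep '{"gripper":[0.0,0.0,0.0,0.0,0.0,0.0,0.0,0.0,0.0,0.0],"delta_pos":[[0,-0.001,0],[0,-0.001,0],[0,0,0],[0,0,0],[0,0,0],[0,0,0],[0,0,0],[0,0,0],[0,0,0],[0,0,0]],"yaw":[0,0,0,0,0,0,0,0,0,0]}'
python3 - <<'E'
from h import *
go([.6098,-.122,.232])
E
```

```text
clock: 20.65
eef_pos: [0.617, -0.0668, 0.2333]
orientation: [0.998, -0.065, 0.0, 0.001]
contact_force: [-2.3, -5.2, 5.3]
gripper_width: 0.129
grasp_force: 45.0
clock: 21.65
eef_pos: [0.6171, -0.0658, 0.2332]
orientation: [0.998, -0.064, -0.0, 0.002]
contact_force: [-3.0, -9.6, 5.6]
gripper_width: 0.13
grasp_force: 45.0
t 21.65 tcp [ 0.6171 -0.0658  0.2332] head -7.39 shift [-0.      0.0567  0.0015] yaw None
```

```bash
python3 -m creep '{"gripper":[0.0,0.0,0.0,0.0,0.0,0.0,0.0,0.0,0.0,0.0],"delta_pos":[[0,-0.001,0],[0,-0.001,0],[0,-0.001,0],[0,0,0],[0,0,0],[0,0,0],[0,0,0],[0,0,0],[0,0,0],[0,0,0]],"yaw":[0,0,0,0,0,0,0,0,0,0]}'
python3 - <<'E'
from h import *
go([.6098,-.122,.232])
p=vision.camera("wrist");cv2.imwrite("pics/w6.png",cv2.resize(p["img"][60:300,60:400,::-1],None,fx=2,fy=2,interpolation=cv2.INTER_CUBIC))
E
```

```text
clock: 22.65
eef_pos: [0.6176, -0.0623, 0.2333]
orientation: [0.998, -0.065, 0.0, 0.002]
contact_force: [-2.6, -7.5, 5.5]
gripper_width: 0.126
grasp_force: 45.0
t 22.65 tcp [ 0.6176 -0.0623  0.2333] head -7.4 shift [-0.      0.0602  0.0015] yaw None
```

View pics/w6.png

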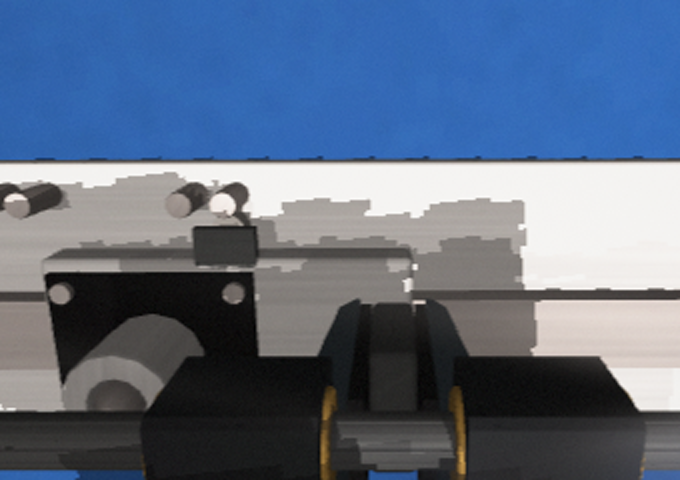

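The picture shows the roller block centred at about column 225, by the first dowel (223,205). The first-station midpoint is at about 203, so roughly 6.5 mm remain. The force has peaked and is falling, so I'll continue.

```bash
python3 -m creep '{"gripper":[0.0,0.0,0.0,0.0,0.0,0.0,0.0,0.0,0.0,0.0],"delta_pos":[[0,-0.001,0],[0,-0.001,0],[0,0,0],[0,0,0],[0,0,0],[0,0,0],[0,0,0],[0,0,0],[0,0,0],[0,0,0]],"yaw":[0,0,0,0,0,0,0,0,0,0]}'
python3 -m creep '{"gripper":[0.0,0.0,0.0,0.0,0.0,0.0,0.0,0.0,0.0,0.0],"delta_pos":[[0,-0.001,0],[0,0,0],[0,0,0],[0,0,0],[0,0,0],[0,0,0],[0,0,0],[0,0,0],[0,0,0],[0,0,0]],"yaw":[0,0,0,0,0,0,0,0,0,0]}'
python3 - <<'E'
from h import *
go([.6098,-.122,.232])
E
```

```text
clock: 23.7
eef_pos: [0.618, -0.0589, 0.2332]
orientation: [0.998, -0.065, 0.0, 0.0]
contact_force: [-2.1, -0.4, 5.6]
gripper_width: 0.13
grasp_force: 45.0
clock: 24.7
eef_pos: [0.6182, -0.0575, 0.2332]
orientation: [0.998, -0.065, 0.0, -0.0]
contact_force: [-1.1, 1.3, 5.9]
gripper_width: 0.129
grasp_force: 45.0
t 24.7 tcp [ 0.6182 -0.0575  0.2332] head -7.42 shift [0.     0.0651 0.0012] yaw None
```

```bash
python3 -m creep '{"gripper":[0.0,0.0,0.0,0.0,0.0,0.0,0.0,0.0,0.0,0.0],"delta_pos":[[0,-0.001,0],[0,0,0],[0,0,0],[0,0,0],[0,0,0],[0,0,0],[0,0,0],[0,0,0],[0,0,0],[0,0,0]],"yaw":[0,0,0,0,0,0,0,0,0,0]}'
python3 -m creep '{"gripper":[0.0,0.0,0.0,0.0,0.0,0.0,0.0,0.0,0.0,0.0],"delta_pos":[[0,-0.001,0],[0,0,0],[0,0,0],[0,0,0],[0,0,0],[0,0,0],[0,0,0],[0,0,0],[0,0,0],[0,0,0]],"yaw":[0,0,0,0,0,0,0,0,0,0]}'
```

```text
clock: 25.7
eef_pos: [0.6183, -0.0565, 0.2332]
orientation: [0.998, -0.065, 0.0, -0.0]
contact_force: [-1.5, 0.6, 5.6]
gripper_width: 0.13
grasp_force: 45.0
clock: 26.7
eef_pos: [0.6184, -0.0557, 0.2332]
orientation: [0.998, -0.065, 0.0, 0.0]
contact_force: [-1.6, -0.2, 5.7]
gripper_width: 0.128
grasp_force: 45.0
```

The force has run from resisting, to pulling, to neutral, so it's in the detent. I'll nudge a final 0.4 mm, release, rise and look.

```bash
python3 -m creep '{"gripper":[0.0,0.0,0.0,0.0,0.04,0.04,0.04,0.04,0.04,0.04],"delta_pos":[[0,-0.0004,0],[0,0,0],[0,0,0],[0,0,0],[0,0,0],[0,0,0],[0,0,0],[0,0,0],[0,0,0],[0,0,-0.01]],"yaw":[0,0,0,0,0,0,0,0,0,0]}'
python3 -m creep '{"gripper":[0.04,0.04,0.04,0.04,0.04,0.04,0.04,0.04,0.04,0.04],"delta_pos":[[0,0,-0.02],[0,0,-0.03],[0,0,-0.03],[-0.02,-0.01,-0.01],[-0.03,-0.02,0],[-0.02,-0.02,0],[0,0,0],[0,0,0],[0,0,0],[0,0,0]],"yaw":[0,0,0,0,0,0,0,0,0,0]}'
python3 - <<'E'
from h import *
p=vision.camera("wrist");q=vision.camera("top");s=vision.camera("side")
w=p["img"][0:220,60:460,::-1];w=cv2.resize(w,(800,440),interpolation=cv2.INTER_CUBIC)
b=cv2.resize(q["img"][85:245,130:420,::-1],(290,160));c=cv2.resize(s["img"][140:240,190:310,::-1],(192,160))
z=np.zeros((160,318,3),np.uint8);cv2.imwrite("pics/w7.png",np.vstack([w,np.hstack([b,z,c])]))
go([0,0,0])
E
```

```text
clock: 27.7
eef_pos: [0.6179, -0.0552, 0.2417]
orientation: [0.998, -0.065, -0.002, -0.0]
contact_force: [-0.1, 0.4, -0.2]
gripper_width: 0.438
grasp_force: 0.0
clock: 28.7
eef_pos: [0.5562, 0.0028, 0.3328]
orientation: [0.998, -0.065, 0.0, 0.0]
contact_force: [0.0, -0.0, 0.6]
gripper_width: 0.436
grasp_force: 0.0
t 28.85 tcp [0.5559 0.0029 0.3325] head -7.47 shift [-0.5508  0.0751  0.3326] yaw None
```

View pics/w7.png

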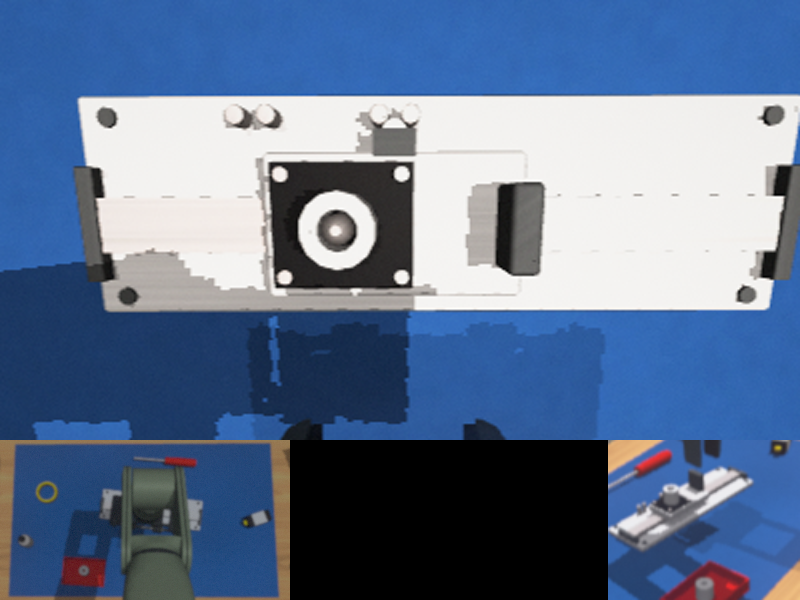

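The roller block at (394,140) is centred between the first-station dowels at (379,113) and (410,113). The sleeve is on the pin at (336,230), the misfit is in the tray, and the other things are undisturbed. I'm handing in.

```bash
python3 -c "
from cell import ticket;print(ticket.close_job())"
```

```text
the job is handed in; nothing more can be done
None
```

I handed the job in at about 29 s on the robot clock: the wide sleeve is down on the gauge pin, the misfit is in the 85 × 130 mm tray, and the carrier is clicked in at the first station without overrunning it.

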